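Wedge a lamp housing tight in its clamping cradle

ROBOT

A 6-joint arm with a two-finger parallel gripper is mounted at the origin on the work surface. World frame = base frame: x ahead of the robot, y to its left, z up, the work surface at z = 0. Lengths are in m, angles in rad, forces in N, time in s.
With the tool pointing down it reaches from about 0.225 to 0.875 m from the base axis. Payload 3.4 kg.
Tool frame: the origin (TCP) lies at the very end of the fingers, on their centre line; the grasp point (between the pads) lies 19 mm behind it; z points along the fingers, y is the direction in which the jaws open and shut (so a half turn about z gives the same grasp; the last joint's range is limited). The gripper opens to 85 mm and grips with 20 to 120 N. Pads are 22 mm wide; open, the fingers measure 114 mm over their backs; the gripper's body (76 mm by 85 mm) begins 54 mm behind the grasp point. The pads swing forward as they close: fully open they stand 13 mm farther back than shut.
Start: joints at [1.115, 0.276, 1.505, -0, 1.361, -0.121], TCP at [0.189, 0.543, 0.231] pointing down, gripper open.
Joint ranges: [-2.89, 2.89], [-0.75, 2.08], [0.22, 2.7], [-1.18, 4.32], [0.11, 2.71], [-2.7, 2.7]. Speed limits (rad/s): [2.57, 2.57, 3.14, 3.14, 3.14, 3.14].

INTERFACE

Orientations are given as a unit quaternion [w, x, y, z].
In Python, from rig import get_state, get_image, calibration, sign_off gives the robot as it stands. The module is installed in compiled form; this text tells all that it offers.
- The arm moves only by the tool drive_tool, never from a script. Its argument "targets" is one flat list of numbers, 7 for each row, row after row: the turn, a rotation vector about the tool's x, y, z in degrees, then the shift along the tool's x, y, z in mm, then the opening, from 0 (shut) to 1 (fully open). In form: [wx, wy, wz, tx, ty, tz, fingers, wx, wy, wz, tx, ty, tz, fingers, ...]. A call has 1 to 12 rows; each row shifts and turns the commanded pose from where the row before left it, along the tool's axes as they then stand; what a row does not reach is not made up. A row lasts 1/8 s, in which the tool goes at most 62.5 mm and 10.7 degrees, less where a joint would pass 70% of its speed; a pose out of reach is approached as far as the arm can. A call is refused whole if a number of a shift passes 62.5 or a number of a turn 10.7, either way. A call with a gripper value outside its range is refused whole. The fingers move at their own pace and stop on an object; "grip_force" is the grip in N (left out, the last holds). Time passes only in rows, so rows that do not move let the fingers close. It gives the time, the measured TCP pose, the force and the opening at its end, in the units of the state.
- get_state(): the state, without advancing time (a new reading comes with each control period).
- get_image(name): name is "scene" or "top" or "wrist"; returns the picture (384x512x3 uint8, red, green, blue); there is no depth.
- calibration(name): a dict with "mtx" (3x3 intrinsics, pixels), "world_to_cam" (4x4, takes a point from world to camera coordinates); the wrist camera has in their place "hand_eye" (4x4, takes a point from camera to tool coordinates, whose origin is the TCP and whose axes are the flange's). Camera axes: x right, y down, z forward; pixel columns grow to the right and rows downward; lengths in m; the calibration is good to about 2 mm. The wrist camera is an equidistant fisheye: a pixel r from the principal point sees the ray r / f radians off the axis. A picture is of the moment at which its call begins: read the wrist's pose just before it. calibration takes no time and is no camera call.
- sign_off(): hands the job in, once; it reports no verdict.
The state is a dict: "clock": time; "qpos": joint angles; "qd": joint speeds; "effort": joint torques, N m; "position": TCP position; "ee_rot": TCP orientation; "contact_force": force on the tool from outside, world axes, zero at the start; "moment": the same for the moment, N m; "width": finger opening in m.
Only numpy, scipy, OpenCV 4.12 (cv2) and the standard library are available. Lean on these libraries where they do the work, as an engineer would, in place of code of your own. Each camera call takes 0.05 s, during which the arm holds its last target.

TASK

Push the big chrome lamp housing home in the wooden cradle so that it sits flat against both the fence and the end stop; only then set the thicker of the two wooden wedges, thin end first, in the gap between the housing and the slanted rail, and drive it in firmly until the housing is locked tight, with the wedge staying tight after you let go. Keep the housing upright and leave the slim wedge, the two small lamp housings and the drill where they are.

Things in the scene. Friction and masses are not known exactly. Their poses are not given: they have to be found in the camera images.
- cradle: wooden clamping cradle fixed to the bench; origin on the bench under where the housing's centre belongs, local z up. Plywood base 12 mm thick, local x -115 to +100, y -205 to +95 mm, with three battens: a fence (inner face at x = +50, y -87 to +63 mm), an end stop (inner face at y = +50, x -33 to +52 mm), both with tops 60 mm above the bench, and a slanted rail (see gap_mouth)
- gap_mouth (a point): middle of the open mouth of the wedge gap, cradle-local (-62, -50) mm, on the base 12 mm above the bench; axes as the cradle's. Rail: 22 mm thick, top 48 mm above the bench, inner face from cradle-local (-74, -50) to (-62, +50) mm and 10 mm on. With the housing home the gap is 24 mm wide here, narrowing evenly to 12 mm at y = +50 mm. Wedge is driven to local +y
- seat (a point): point on top of the cradle's base, 12 mm above the bench, where the centre of the housing belongs; axes as the cradle's
- housing_mid (a point): centre, half-way up, of the big chrome lamp housing: a rounded square 100 x 100 mm, corner radius 20 mm, 62 mm tall, 0.35 to 0.7 kg (too wide to grip; to be pushed). It stands loose on the cradle's base between rail and fence, off both fence and end stop, slightly askew; its axes are parallel to the cradle's when it is home
- wedge_mid (a point): centre, half-way up, of the thick wooden wedge standing on the bench: 145 mm long (local y), 36 mm tall. Butt, local y -72.5 to -27.5 mm, is a straight block 26 mm wide (local x); from there both sides taper evenly to 14 mm at the thin end (y = +72.5). It fits the gap's taper: pushed along it with 15 to 20 N it jams with the thin end 28 to 36 mm past the seat in cradle y, butt sticking out, and stays tight
- wedge_tip (a point): middle of the thin end face of the thick wedge, 72.5 mm from its centre along its local +y, half-way up
- slim_mid (a point): centre, half-way up, of the slim wedge (a bystander): same length 145 mm, thin end to local +y, and height 36 mm, but its butt is only 15 mm wide and its thin end 7 mm; too slim for the gap
- small_a_mid (a point): centre, half-way up, of a small chrome lamp housing (a bystander), a 50 x 50 mm rounded square 58 mm tall, standing beside the thick wedge, 75 to 90 mm from the wedge's long axis on its local +x side
- small_b_mid (a point): centre, half-way up, of the other small lamp housing (a bystander), alike, standing beside the slim wedge
- drill: cordless drill (a bystander) standing upright on its battery, 115 x 75 mm at the foot, 210 mm tall, its head reaching 125 mm from the origin along local -x; origin at the middle of its underside

How it is judged:
By the outcome, as a careful person would: the job done as asked, in the order asked, and still so for the second after the job is handed in, with the robot touching nothing.
It also fails if it takes over 72 s, if anything falls off the work surface, if the arm or the gripper's body presses on something with over 40 N, if the wrist force passes 120 N, or if a joint passes its speed limit or range.

## Working session

There is one attempt and no reset: what is moved stays moved. The work goes in short steps, Python scripts to look and compute and a tool call to move; the robot and the scene stay as the last step left them, time stands still between calls to the robot, and variables do not carry over. Pictures are saved under pics/ and viewed, and the job is handed in when it is done.

Besides the shell and the picture viewer there is one more tool, called after "Emit:" as name(argument=value, ...), one argument or row to a line, values as JSON. drive_tool: Moves the arm, as the interface text tells. Its arguments: {"type":"object","properties":{"targets":{"type":"array"},"grip_force":{"type":"number"}},"required":["targets"]}

```bash
mkdir -p pics; ls; python3 - <<'E'
from rig import *
import cv2, numpy as np
np.set_printoptions(precision=4,suppress=True)
print(get_state())
for n in ["scene","top","wrist"]:
    print(n,calibration(n))
    im=get_image(n); cv2.imwrite(f"pics/{n}0.png",im[:,:,::-1])
E
```

```text
pics
{'clock': 0.0, 'qpos': array([ 1.115 ,  0.2766,  1.5061,  0.    ,  1.3607, -0.121 ]), 'qd': array([ 0.0008,  0.0022,  0.0001, -0.0016,  0.001 ,  0.0001]), 'effort': array([ -0.0013, -41.677 , -24.5805,  -0.0004,   0.0107,  -0.    ]), 'position': array([0.1887, 0.5426, 0.2304]), 'ee_rot': array([-0.0003,  0.1666,  0.986 , -0.0009]), 'contact_force': array([-0.0028, -0.2242, -0.1273]), 'moment': array([ 0.0186, -0.0118, -0.0045]), 'width': 0.0851990664496092}
scene {'mtx': array([[390.9534,   0.    , 250.1601],
       [  0.    , 390.9534, 190.7483],
       [  0.    ,   0.    ,   1.    ]]), 'world_to_cam': array([[ 0.7113,  0.7028, -0.0116, -0.4216],
       [ 0.372 , -0.3904, -0.8422, -0.1694],
       [-0.5963,  0.5948, -0.5391,  1.6051],
       [ 0.    ,  0.    ,  0.    ,  1.    ]])}
top {'mtx': array([[475.4945,   0.    , 258.4344],
       [  0.    , 475.4945, 192.8613],
       [  0.    ,   0.    ,   1.    ]]), 'world_to_cam': array([[-0.0234, -0.9997, -0.007 ,  0.0241],
       [-0.9939,  0.024 , -0.108 ,  0.582 ],
       [ 0.1081,  0.0045, -0.9941,  1.3714],
       [ 0.    ,  0.    ,  0.    ,  1.    ]])}
wrist {'mtx': array([[297.3186,   0.    , 257.534 ],
       [  0.    , 297.3186, 190.9938],
       [  0.    ,   0.    ,   1.    ]]), 'hand_eye': array([[ 0.0003, -0.9652, -0.2614,  0.0667],
       [ 1.    ,  0.0003,  0.0001, -0.0011],
       [ 0.    , -0.2614,  0.9652, -0.1427],
       [ 0.    ,  0.    ,  0.    ,  1.    ]])}
```

```bash
python3 - <<'E'
import cv2
for n in ["scene","top","wrist"]:
    im=cv2.imread(f"pics/{n}0.png"); cv2.imwrite(f"pics/{n}0b.png",cv2.resize(im,(800,600),interpolation=cv2.INTER_CUBIC))
E
```

```text
(no output)
```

View pics/top0b.png

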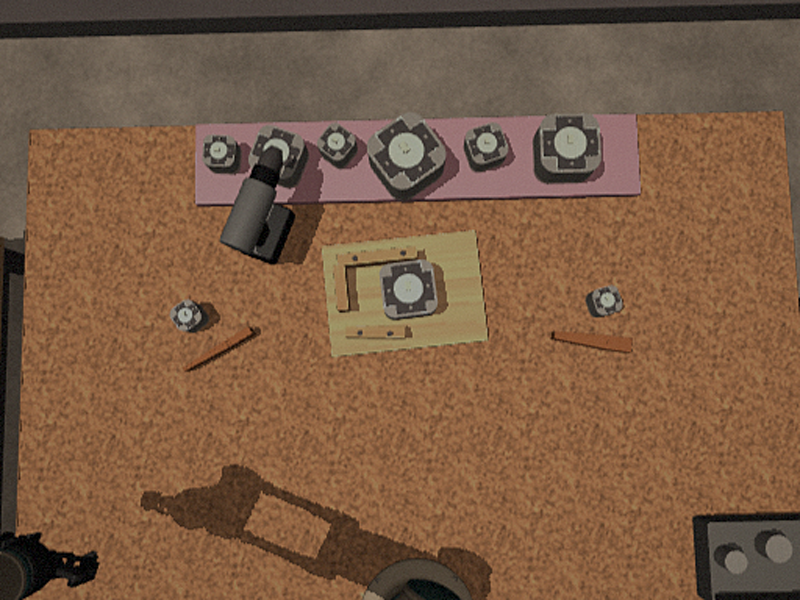

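View pics/scene0b.png

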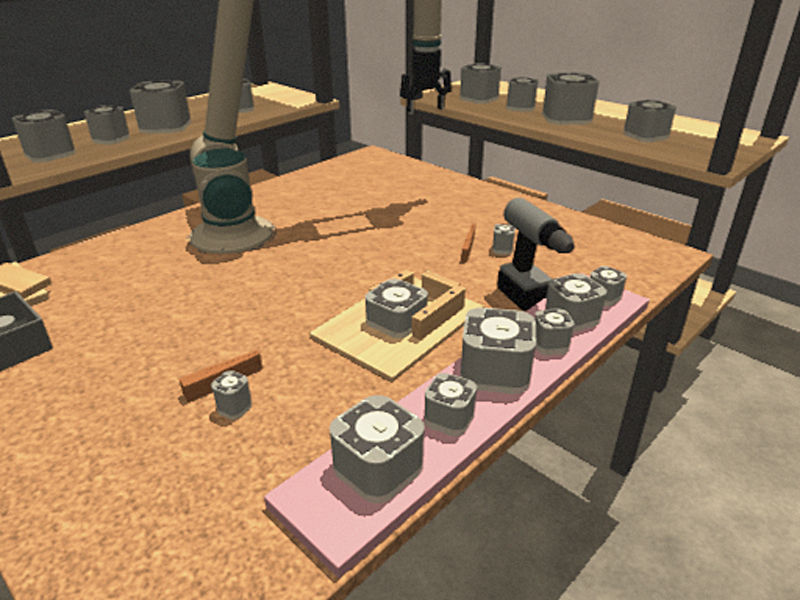

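View pics/wrist0b.png

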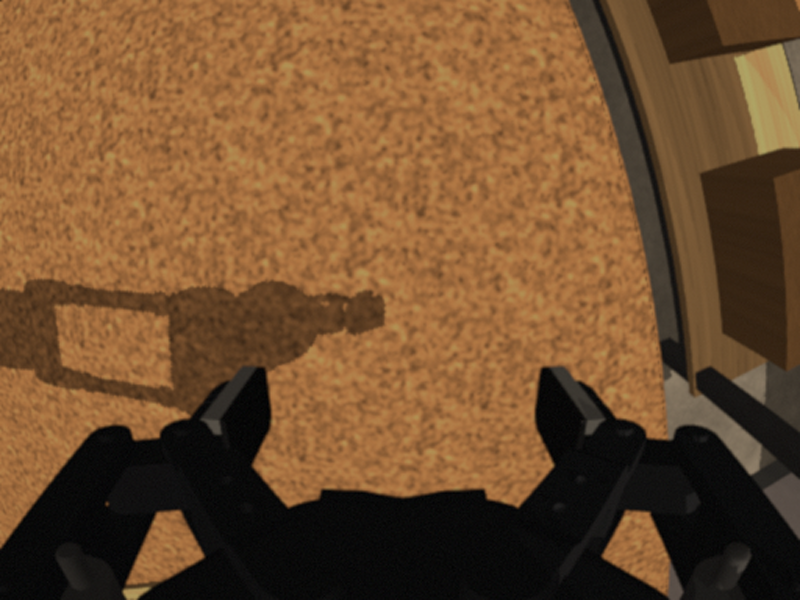

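The top view shows the cradle mid-bench at (405,290) in the 800 px picture. The fence is on its world +x side and the end stop on its +y side. The thick wedge is at right (592,342) with its thin end to the left; the slim wedge and drill are at left. Next I'll enlarge these for measurement.

```bash
python3 - <<'E'
import cv2
im=cv2.imread("pics/top0.png")
# native crop cradle: x 200-320,y 140-230
c=im[142:232,200:320]; cv2.imwrite("pics/cr.png",cv2.resize(c,None,fx=6.6,fy=6.6,interpolation=cv2.INTER_CUBIC))
c=im[176:236,340:420]; cv2.imwrite("pics/wd.png",cv2.resize(c,None,fx=10,fy=10,interpolation=cv2.INTER_CUBIC))
E
```

```text
(no output)
```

View pics/cr.png

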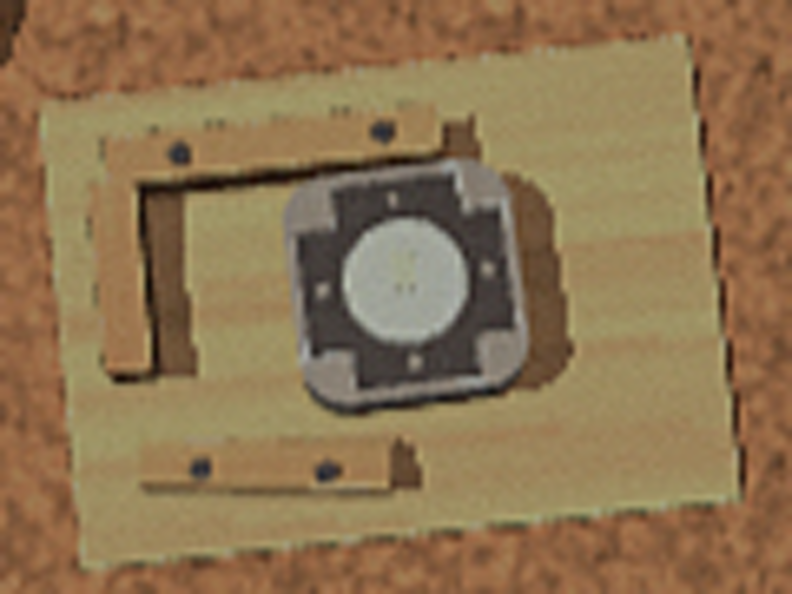

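View pics/wd.png

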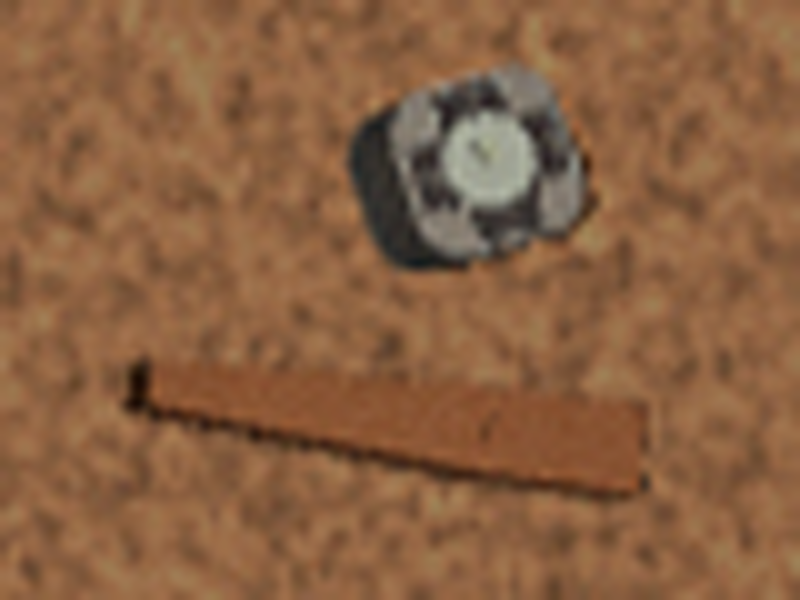

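```bash
cat > h.py <<'E'
from rig import get_state, get_image, calibration, sign_off
import numpy as np, cv2
from scipy.optimize import least_squares
from scipy.spatial.transform import Rotation as R
np.set_printoptions(precision=4,suppress=True)
def ray_plane_top(uv,z,name="top"):
    c=calibration(name);K=c["mtx"];T=c["world_to_cam"]
    uv=np.atleast_2d(uv).astype(float)
    d=np.c_[(uv-K[:2,2])/[K[0,0],K[1,1]],np.ones(len(uv))]@T[:3,:3]
    o=-T[:3,:3].T@T[:3,3]
    return (o+d*((np.broadcast_to(z,len(uv))-o[2])/d[:,2])[:,None])
def toolT(s):
    q=s["ee_rot"]; T=np.eye(4);T[:3,:3]=R.from_quat([q[1],q[2],q[3],q[0]]).as_matrix();T[:3,3]=s["position"];return T
def wrist_plane(uv,z,T):
    c=calibration("wrist");K=c["mtx"];E=T@c["hand_eye"]
    p=(np.atleast_2d(uv).astype(float)-K[:2,2])/K[0,0]
    th=np.linalg.norm(p,axis=1);s=np.sin(th)/np.maximum(th,1e-9)
    d=np.c_[p*s[:,None],np.cos(th)]@E[:3,:3].T; o=E[:3,3]
    return o+d*((np.broadcast_to(z,len(p))-o[2])/d[:,2])[:,None]
def wrist_px(P,T):
    c=calibration("wrist");K=c["mtx"];E=np.linalg.inv(T@c["hand_eye"])
    p=np.atleast_2d(P)@E[:3,:3].T+E[:3,3]
    r=np.linalg.norm(p[:,:2],axis=1);th=np.arctan2(r,p[:,2])
    return p[:,:2]/r[:,None]*th[:,None]*K[0,0]+K[:2,2]
def fit2d(local,world):
    f=lambda v:((np.asarray(local)@np.array([[np.cos(v[2]),np.sin(v[2])],[-np.sin(v[2]),np.cos(v[2])]])+v[:2])-np.asarray(world)[:,:2]).ravel()
    r=least_squares(f,[0.4,0,0.0]); return r.x,r.fun.reshape(-1,2)
def snap(name):
    T=toolT(get_state()); return T,cv2.cvtColor(get_image(name),cv2.COLOR_RGB2BGR)
E
python3 - <<'E'
from h import *
def nat(uv,s,o): return (np.array(uv,float)+.5)/s-.5+np.array(o)
cr=ray_plane_top(nat([(40,100),(688,38),(740,500),(85,570)],6.6,(200,142)),.012)
v,r=fit2d(np.array([(100,95),(100,-205),(-115,-205),(-115,95)])/1e3,cr); print("cradle",v,np.degrees(v[2]),r*1e3)
C=v
ho=ray_plane_top(nat([(392,199),(488,269),(415,362),(323,289)],6.6,(200,142)),.074)
print("housing screws",ho,ho.mean(0)); 
a=ho[0]-ho[2]; b=ho[3]-ho[1]; print(np.degrees([np.arctan2(a[1],a[0]),np.arctan2(-b[0],b[1])]))
hd=ray_plane_top(nat([(405,280)],6.6,(200,142)),.074);print(hd)
Ri=np.array([[np.cos(C[2]),np.sin(C[2])],[-np.sin(C[2]),np.cos(C[2])]])
print("housing in cradle",Ri@(ho.mean(0)[:2]-C[:2]))
w=ray_plane_top(nat([(148,362),(148,408),(645,402),(642,492)],10,(340,176)),.036)
v,r=fit2d(np.array([(7,72.5),(-7,72.5),(13,-72.5),(-13,-72.5)])/1e3,w);print("wedge",v,np.degrees(v[2]),r*1e3)
print("fence ends",ray_plane_top(nat([(140,187),(440,155)],6.6,(200,142)),.060))
print("small_a",ray_plane_top(nat([(488,155)],10,(340,176)),.058), "drill foot",ray_plane_top([(270/800*512,240*.64)],.03))
E
```

```text
cradle [0.6052 0.0655 0.0782] 4.47906540070736 [[-0.5768  0.8386]
 [ 1.3863 -1.1026]
 [-0.9392 -1.6105]
 [ 0.1297  1.8744]]
housing screws [[ 0.6388  0.0071  0.074 ]
 [ 0.6071 -0.0339  0.074 ]
 [ 0.5673 -0.0012  0.074 ]
 [ 0.6001  0.038   0.074 ]] [0.6033 0.0025 0.074 ]
[6.6009 5.576 ]
[[0.6031 0.0023 0.074 ]]
housing in cradle [-0.0068 -0.0626]
wedge [ 0.5021 -0.3404 -0.1475] -8.448446815386632 [[ 0.0935 -0.747 ]
 [-0.3052  0.7028]
 [-0.1319 -0.7124]
 [ 0.3436  0.7566]]
fence ends [[ 0.649   0.118   0.06  ]
 [ 0.6601 -0.0145  0.06  ]]
small_a [[ 0.5757 -0.3654  0.058 ]] drill foot [[0.7066 0.263  0.03  ]]
```

Emit:
drive_tool(
  targets=[0, 0, 9.5, 0, 0, 0, 0, 0, 0, 9.5, 0, 0, 0, 0, 0, 0, 9.5, 0, 0, 0, 0, 0, 0, 9.5, 0, 0, 0, 0, 0, 0, 9.5, 0, 0, 0, 0, 0, 0, 9.5, 0, 0, 0, 0, 0, 0, 9.4, 0, 0, 0, 0],
  grip_force=60,
)

```text
clock: 1.02
position: [0.1888, 0.5429, 0.231]
ee_rot: [0.0, 0.681, 0.732, -0.0]
contact_force: [-0.7, 0.3, -0.5]
width: -0.0
```

Emit:
drive_tool(
  targets=[0, 0, 0, -50, 28, 0, 0, 0, 0, 0, -50, 28, 0, 0, 0, 0, 0, -50, 28, 0, 0, 0, 0, 0, -50, 28, 0, 0, 0, 0, 0, -50, 28, 0, 0, 0, 0, 0, -50, 28, 0, 0, 0, 0, 0, -50, 28, 0, 0, 0, 0, 0, -50, 28, 0, 0, 0, 0, 0, -50, 28, 0, 0, 0, 0, 0, -50, 28, 0, 0, 0, 0, 0, -50, 28, 0, 0, 0, 0, 0, -50, 28, 0, 0],
)

```text
clock: 2.52
position: [0.5709, -0.0309, 0.2311]
ee_rot: [-0.0, 0.679, 0.734, 0.0]
contact_force: [0.7, 1.4, -0.9]
width: 0.0002
```

Emit:
drive_tool(
  targets=[0, 0, 0, -30, 18, 0, 0, 0, 0, 0, -28, 17, 0, 0, 0, 0, 0, 0, 0, 0, 0, 0, 0, 0, 0, 0, 0, 0],
)

```text
clock: 3.02
position: [0.6089, -0.0839, 0.2308]
ee_rot: [-0.001, 0.679, 0.734, -0.0]
contact_force: [-0.1, 0.8, -0.1]
width: -0.0002
```

```bash
python3 - <<'E'
from h import *
T,im=snap("wrist"); print(T); np.save("T1.npy",T); cv2.imwrite("pics/w1.png",im); cv2.imwrite("pics/w1b.png",cv2.resize(im,(800,600),interpolation=cv2.INTER_CUBIC))
E
```

```text
[[-0.0768  0.997  -0.0015  0.6089]
 [ 0.997   0.0768  0.001  -0.0839]
 [ 0.0012 -0.0014 -1.      0.2308]
 [ 0.      0.      0.      1.    ]]
```

View pics/w1b.png

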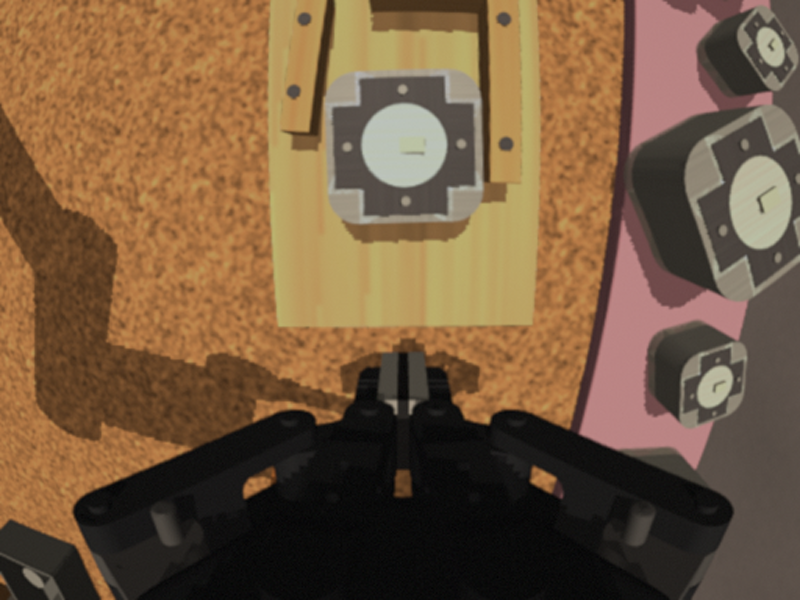

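The wrist view shows the housing at (405,147), with the rail on the left, the fence on the right and the end stop at the top. The near base corners are at (278,327) and (532,325). I'll fit the poses from these.

```bash
python3 - <<'E'
from h import *
T=np.load("T1.npy")
n=lambda uv:(np.array(uv,float)+.5)/1.5625-.5
b=wrist_plane(n([(278,327),(532,325)]),.012,T); f=wrist_plane(n([(490,183)]),.060,T); r=wrist_plane(n([(282,131),(309,133)]),.048,T)
P=np.r_[b,f,r];L=np.array([(-115,-205),(100,-205),(50,-87),(-96,-50),(-74,-50)])/1e3
v,e=fit2d(L,P);print("cradle",v,np.degrees(v[2]),e*1e3)
s=wrist_plane(n([(403,89),(461,144),(406,201),(347,147)]),.074,T)
c=s[:,:2].mean(0);d=s[0]-s[2];g=s[1]-s[3];print("screws",c,np.degrees([np.arctan2(-d[0],d[1]),np.arctan2(g[1],g[0])]),np.linalg.norm(d),np.linalg.norm(g))
ed=wrist_plane(n([(327,147),(484,147),(403,70),(404,222)]),.074,T);print("edges",ed, np.linalg.norm(ed[0]-ed[1]),np.linalg.norm(ed[2]-ed[3]))
c2=ed[:,:2].mean(0)
Ri=np.array([[np.cos(v[2]),np.sin(v[2])],[-np.sin(v[2]),np.cos(v[2])]])
print("in cradle",Ri@(c-v[:2]),Ri@(c2-v[:2]),"tcp in cradle",Ri@(T[:2,3]-v[:2]))
E
```

```text
cradle [0.6053 0.065  0.0797] 4.564952742413355 [[-0.3539  0.4848]
 [ 0.9848 -0.7514]
 [ 0.3355  0.2708]
 [-1.5757 -1.376 ]
 [ 0.6093  1.3719]]
screws [0.6021 0.0015] [5.9367 5.9915] 0.07293685224186465 0.07272862787908027
edges [[ 0.5528 -0.003   0.074 ]
 [ 0.6531  0.0049  0.074 ]
 [ 0.5975  0.0506  0.074 ]
 [ 0.6058 -0.0484  0.074 ]] 0.10057991512149653 0.0993395872283886
in cradle [-0.0083 -0.0631] [-0.0081 -0.0635] tcp in cradle [-0.0082 -0.1487]
```

Emit:
drive_tool(
  targets=[0, 0, 0, 0, 0, 50, 0, 0, 0, 0, 0, 0, 50, 0, 0, 0, 0, 0, 0, 50, 0, 0, 0, 0, 0, 0, 45, 0, 0, 0, 0, 0, 0, 4, 0, 0, 0, 0, 0, 0, 0, 0],
)

```text
clock: 3.82
position: [0.6103, -0.0839, 0.0336]
ee_rot: [0.001, 0.679, 0.734, 0.0]
contact_force: [0.4, -0.8, 0.3]
width: 0.0001
```

Emit:
drive_tool(
  targets=[0, 0, 0, 9, 0, 0, 0, 0, 0, 0, 9, 0, 0, 0, 0, 0, 0, 8, 0, 0, 0, 0, 0, 0, 8, 0, 0, 0, 0, 0, 0, 8, 0, 0, 0, 0, 0, 0, 8, 0, 0, 0, 0, 0, 0, 8, 0, 0, 0, 0, 0, 0, 8, 0, 0, 0, 0, 0, 0, 7, 0, 0, 0, 0, 0, 0, 5, 0, 0, 0, 0, 0, 0, 0, 0, 0, 0],
)

```text
clock: 5.2
position: [0.6034, -0.0056, 0.0323]
ee_rot: [-0.0, 0.679, 0.734, 0.0]
contact_force: [0.1, 0.6, 2.8]
width: 0.0002
```

```bash
python3 - <<'E'
from h import *
s=get_state();print(s["position"],s["contact_force"])
T,im=snap("wrist"); np.save("T2.npy",T); cv2.imwrite("pics/w2.png",im); cv2.imwrite("pics/w2b.png",cv2.resize(im,(800,600),interpolation=cv2.INTER_CUBIC))
E
```

```text
[ 0.6034 -0.0056  0.0323] [0.097  0.5881 2.7504]
```

View pics/w2b.png

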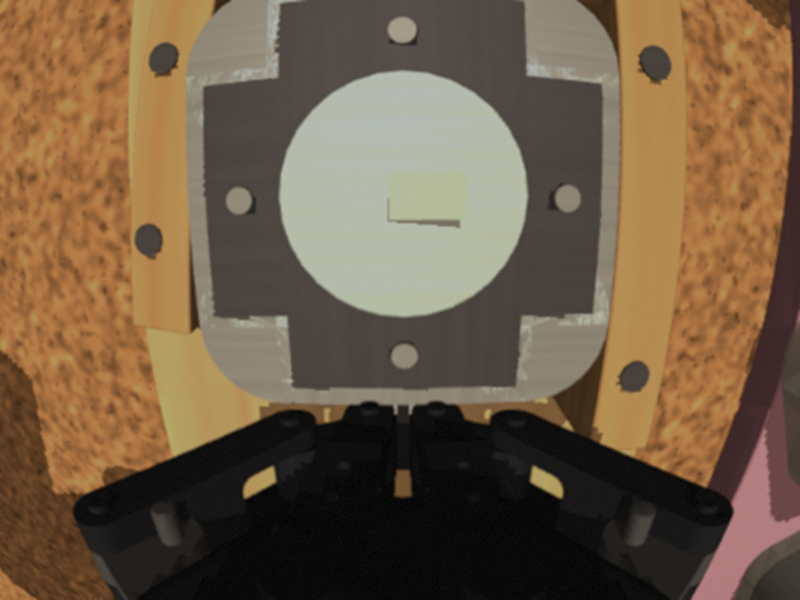

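Emit:
drive_tool(
  targets=[0, 0, 0, 3, 0, 0, 0, 0, 0, 0, 3, 0, 0, 0, 0, 0, 0, 2, 0, 0, 0, 0, 0, 0, 0, 0, 0, 0],
)

```text
clock: 5.75
position: [0.6029, 0.0016, 0.0323]
ee_rot: [-0.0, 0.679, 0.734, 0.0]
contact_force: [0.3, -2.0, 2.9]
width: -0.0003
```

Emit:
drive_tool(
  targets=[0, 0, 0, 1, 0, 0, 0, 0, 0, 0, 1, 0, 0, 0, 0, 0, 0, 0, 0, 0, 0],
)

```text
clock: 6.12
position: [0.6027, 0.0032, 0.0323]
ee_rot: [0.0, 0.679, 0.734, -0.0]
contact_force: [0.5, -3.8, 1.7]
width: 0.0003
```

Emit:
drive_tool(
  targets=[0, 0, 0, 1, 0, 0, 0, 0, 0, 0, 0, 0, 0, 0],
)

```text
clock: 6.38
position: [0.6026, 0.0032, 0.0323]
ee_rot: [0.001, 0.679, 0.734, -0.001]
contact_force: [-0.3, -6.8, 3.0]
width: 0.0002
```

Emit:
drive_tool(
  targets=[0, 0, 0, 1, 0, 0, 0, 0, 0, 0, 0, 0, 0, 0],
)

```text
clock: 6.62
position: [0.6025, 0.0032, 0.0323]
ee_rot: [0.001, 0.679, 0.734, -0.001]
contact_force: [0.0, -9.8, 1.9]
width: -0.0002
```

Emit:
drive_tool(
  targets=[0, 0, 0, 1, 0, 0, 0, 0, 0, 0, 0, 0, 0, 0],
)

```text
clock: 6.88
position: [0.6026, 0.0031, 0.0324]
ee_rot: [0.002, 0.679, 0.734, -0.002]
contact_force: [-0.8, -11.6, 1.8]
width: -0.0
```

Emit:
drive_tool(
  targets=[0, 0, 0, -10, 0, 0, 0, 0, 0, 0, -12, 0, 0, 0, 0, 0, 0, 0, 0, -40, 0, 0, 0, 0, 0, 0, -35, 0, 0, 0, 0, 39, -40, 0, 0, 0, 0, 0, 39, -40, 0, 0, 0, 0, 0, 0, 0, 0, 0],
)

```text
clock: 7.75
position: [0.5138, 0.0583, 0.1068]
ee_rot: [-0.002, 0.678, 0.735, -0.001]
contact_force: [0.9, -0.5, 1.0]
width: -0.0003
```

Emit:
drive_tool(
  targets=[0, 0, 0, 0, 0, 30, 0, 0, 0, 0, 0, 0, 23, 0, 0, 0, 0, 0, 0, 0, 0],
)

```text
clock: 8.12
position: [0.5177, 0.0558, 0.0527]
ee_rot: [-0.002, 0.68, 0.734, -0.001]
contact_force: [-0.3, -0.4, 0.7]
width: -0.0
```

```bash
python3 - <<'E'
from h import *
s=get_state();C=np.array([.6053,.0652]);t=np.radians(4.53);Ri=np.array([[np.cos(t),np.sin(t)],[-np.sin(t),np.cos(t)]])
print(s["position"],s["contact_force"],Ri@(s["position"][:2]-C))
T,im=snap("wrist"); np.save("T3.npy",T); cv2.imwrite("pics/w3b.png",cv2.resize(im,(800,600),interpolation=cv2.INTER_CUBIC))
E
```

```text
[0.5177 0.0558 0.0527] [-0.3194 -0.3917  0.6778] [-0.0881 -0.0025]
```

View pics/w3b.png

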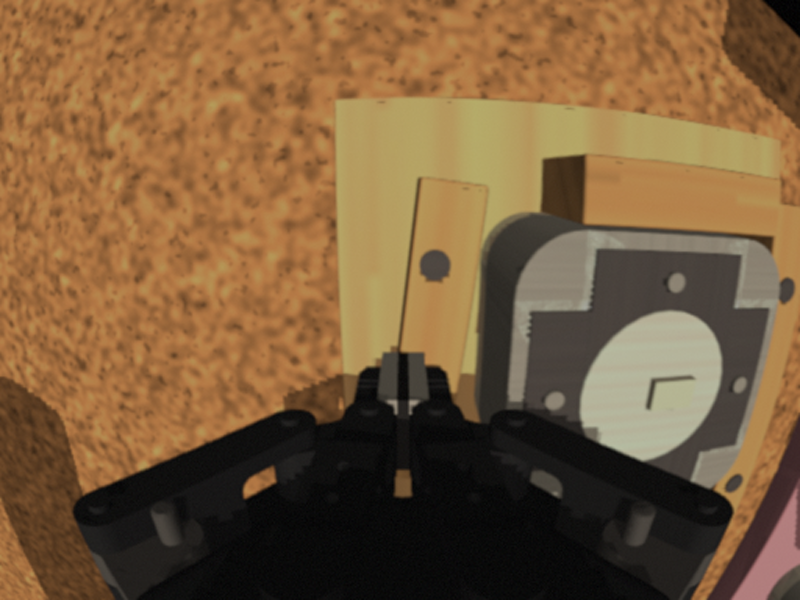

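Emit:
drive_tool(
  targets=[0, 0, 0, 0, 6, 0, 0, 0, 0, 0, 0, 5, 0, 0, 0, 0, 0, 0, 3, 0, 0, 0, 0, 0, 0, 2, 0, 0, 0, 0, 0, 0, 2, 0, 0, 0, 0, 0, 0, 0, 0, 0],
)

```text
clock: 8.93
position: [0.5354, 0.0574, 0.0542]
ee_rot: [-0.001, 0.679, 0.734, -0.001]
contact_force: [-3.7, -0.4, 1.3]
width: 0.0001
```

Emit:
drive_tool(
  targets=[0, 0, 0, 0, 2, 0, 0, 0, 0, 0, 0, 2, 0, 0, 0, 0, 0, 0, 0, 0, 0],
)

```text
clock: 9.3
position: [0.541, 0.0578, 0.0542]
ee_rot: [0.0, 0.679, 0.734, 0.0]
contact_force: [-0.7, -0.6, -0.3]
width: -0.0003
```

Emit:
drive_tool(
  targets=[0, 0, 0, 0, 1.5, 0, 0, 0, 0, 0, 0, 1.5, 0, 0, 0, 0, 0, 0, 0, 0, 0],
)

```text
clock: 9.68
position: [0.542, 0.058, 0.0542]
ee_rot: [-0.001, 0.679, 0.734, -0.001]
contact_force: [-4.0, -0.8, 2.2]
width: 0.0
```

Emit:
drive_tool(
  targets=[0, 0, 0, 0, 1.5, 0, 0, 0, 0, 0, 0, 1.5, 0, 0, 0, 0, 0, 0, 0, 0, 0],
)

```text
clock: 10.05
position: [0.5421, 0.0579, 0.0541]
ee_rot: [-0.003, 0.679, 0.734, -0.003]
contact_force: [-10.5, -1.9, 7.1]
width: 0.0
```

Emit:
drive_tool(
  targets=[0, 0, 0, 0, -12, 0, 0, 0, 0, 0, 0, 0, -50, 0, 0, 0, 0, -45, 36, 0, 0, 0, 0, 0, -45, 36, 0, 0, 0, 0, 0, 0, 0, 0, 0, 0, 0, 0, 0, 0, 40, 0, 0, 0, 0, 0, 0, 30, 0, 0, 0, 0, 0, 0, 0, 0],
)

```text
clock: 11.05
position: [0.611, -0.0261, 0.0321]
ee_rot: [-0.002, 0.679, 0.734, -0.001]
contact_force: [-0.9, -0.2, 0.4]
width: 0.0002
```

```bash
cat >> h.py <<'E'
C=np.array([.6053,.0652]);t_=np.radians(4.53);Ri=np.array([[np.cos(t_),np.sin(t_)],[-np.sin(t_),np.cos(t_)]])
loc=lambda p:Ri@(np.asarray(p)[:2]-C)
E
python3 - <<'E'
from h import *
s=get_state()
print(s["position"],s["contact_force"],loc(s["position"]))
T,im=snap("wrist"); np.save("T4.npy",T); cv2.imwrite("pics/w4b.png",cv2.resize(im,(800,600),interpolation=cv2.INTER_CUBIC))
E
```

```text
[ 0.611  -0.0261  0.0321] [-0.9167 -0.2429  0.4287] [-0.0016 -0.0914]
```

View pics/w4b.png

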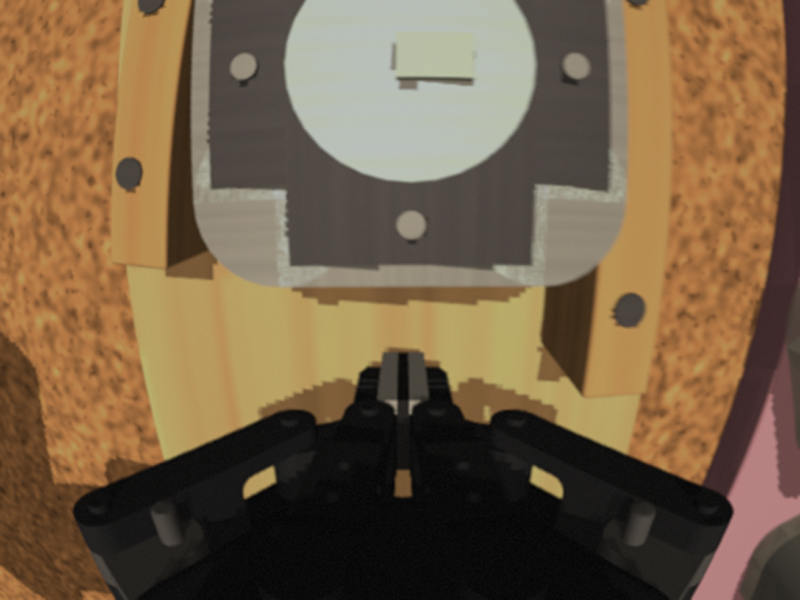

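Emit:
drive_tool(
  targets=[0, 0, 0, 10, 0, 0, 0, 0, 0, 0, 8, 0, 0, 0, 0, 0, 0, 6, 0, 0, 0, 0, 0, 0, 3, 0, 0, 0, 0, 0, 0, 2, 0, 0, 0, 0, 0, 0, 2, 0, 0, 0, 0, 0, 0, 2, 0, 0, 0, 0, 0, 0, 2, 0, 0, 0, 0, 0, 0, 0, 0, 0, 0],
)

```text
clock: 12.22
position: [0.6108, 0.004, 0.0345]
ee_rot: [0.002, 0.679, 0.734, -0.002]
contact_force: [-0.4, -11.6, -0.1]
width: -0.0
```

Emit:
drive_tool(
  targets=[0, 0, 0, -20, 0, 0, 0, 0, 0, 0, -20, 0, -40, 0, 0, 0, 0, 0, 0, -50, 0, 0, 0, 0, 0, 0, -50, 0.5, 0, 0, 0, 0, 0, -30, 0.5, 0, 0, 0, 0, 0, 0, 0.5, 0, 0, 0, 0, 0, 0, 0.5],
)

```text
clock: 13.1
position: [0.6127, -0.0321, 0.2031]
ee_rot: [-0.001, 0.679, 0.734, -0.0]
contact_force: [0.7, 0.0, -0.2]
width: 0.0428
```

```bash
python3 - <<'E'
from h import *
s=get_state()
print(s["position"],s["contact_force"],loc(s["position"]),s["width"])
T,im=snap("wrist"); np.save("T5.npy",T); cv2.imwrite("pics/w5.png",im); cv2.imwrite("pics/w5b.png",cv2.resize(im,(800,600),interpolation=cv2.INTER_CUBIC))
T,im=snap("top");c=im[142:232,200:320]; cv2.imwrite("pics/top5.png",cv2.resize(c,None,fx=6.6,fy=6.6,interpolation=cv2.INTER_CUBIC))
E
```

```text
[ 0.6127 -0.0321  0.2031] [ 0.696   0.0233 -0.1638] [-0.0003 -0.0976] 0.04281628424306961
```

View pics/w5b.png

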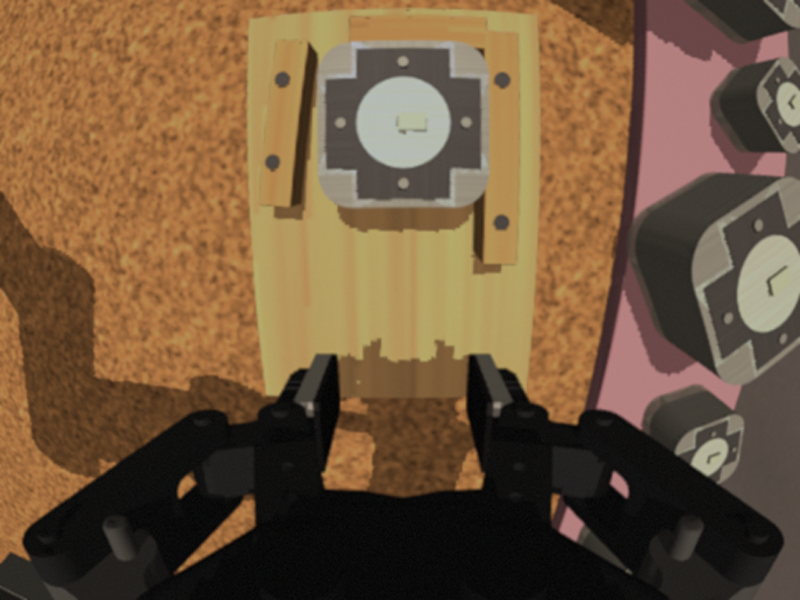

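View pics/top5.png

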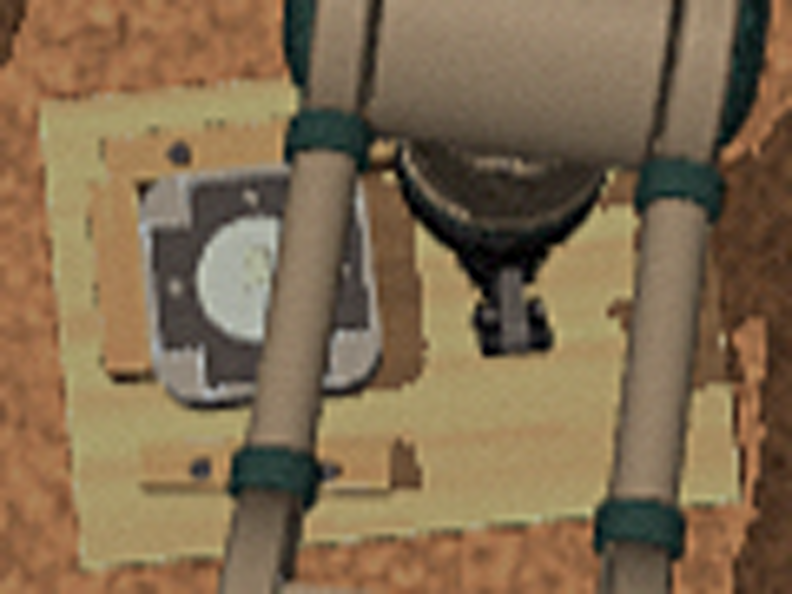

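```bash
python3 - <<'E'
from h import *
T=np.load("T5.npy")
n=lambda uv:(np.array(uv,float)+.5)/1.5625-.5
s=wrist_plane(n([(403,61),(466,122),(403,183),(340,122)]),.074,T)
c=s[:,:2].mean(0);d=s[0]-s[2];g=s[1]-s[3];print(loc(c)*1e3,np.degrees([np.arctan2(-d[0],d[1]),np.arctan2(g[1],g[0])])-4.53)
f=wrist_plane(n([(488,265),(486,33)]),.060,T);print("fence",[loc(p)*1e3 for p in f])
r=wrist_plane(n([(262,205),(294,208),(312,43),(280,40)]),.048,T);print("rail",[loc(p)*1e3 for p in r],"exp (-96,-50),(-74,-50),(-60.8,60)")
b=wrist_plane(n([(250,20),(538,16)]),.012,T);print("base +y corners",[loc(p)*1e3 for p in b])
e=wrist_plane(n([(318,130),(489,130),(403,42),(404,207)]),.074,T);print("edges",[loc(p)*1e3 for p in e])
# wedge pick goal
W=np.array([.5021,-.3404]);a=np.radians(-8.45)
gp=W+np.array([-np.sin(a),np.cos(a)])*(-.052);print("butt grasp",gp, "in cradle axes delta mm",Ri@(gp-T[:2,3])*1e3)
E
```

```text
[-1.1112  0.0831] [-0.1191 -0.1252]
fence [array([ 52.5007, -87.5439]), array([50.2549, 60.3251])]
rail [array([-94.0364, -48.7931]), array([-72.1561, -51.5848]), array([-59.5996,  57.7686]), array([-81.118 ,  61.8305])] exp (-96,-50),(-74,-50),(-60.8,60)
base +y corners [array([-114.8809,   92.5078]), array([98.6446, 93.4766])]
edges [array([-50.5646,  -4.0449]), array([48.8965, -4.2329]), array([-1.0054, 48.4178]), array([ -0.6279, -50.4291])]
butt grasp [ 0.4945 -0.3918] in cradle axes delta mm [-146.3329 -349.2884]
```

Emit:
drive_tool(
  targets=[0, 0, 0, 0, 50, 0, 0.5, 0, 0, 0, 0, 0, 45, 0.5, 0, 0, 0, 0, 0, 40, 0.5, 0, 0, 0, 0, 0, 0, 0.5, 0, 0, 0, 0, 0, 0, 0.5],
)

```text
clock: 13.82
position: [0.664, -0.0281, 0.1199]
ee_rot: [0.0, 0.679, 0.734, 0.0]
contact_force: [0.2, 0.2, 0.8]
width: 0.0427
```

```bash
python3 - <<'E'
from h import *
s=get_state()
print(s["position"],loc(s["position"]))
T,im=snap("wrist"); np.save("T6.npy",T); cv2.imwrite("pics/w6.png",im); cv2.imwrite("pics/w6b.png",cv2.resize(im[0:300,120:420],(800,800)[:2],interpolation=cv2.INTER_CUBIC)[:600])
E
```

```text
[ 0.664  -0.0281  0.1199] [ 0.0511 -0.0977]
```

View pics/w6b.png

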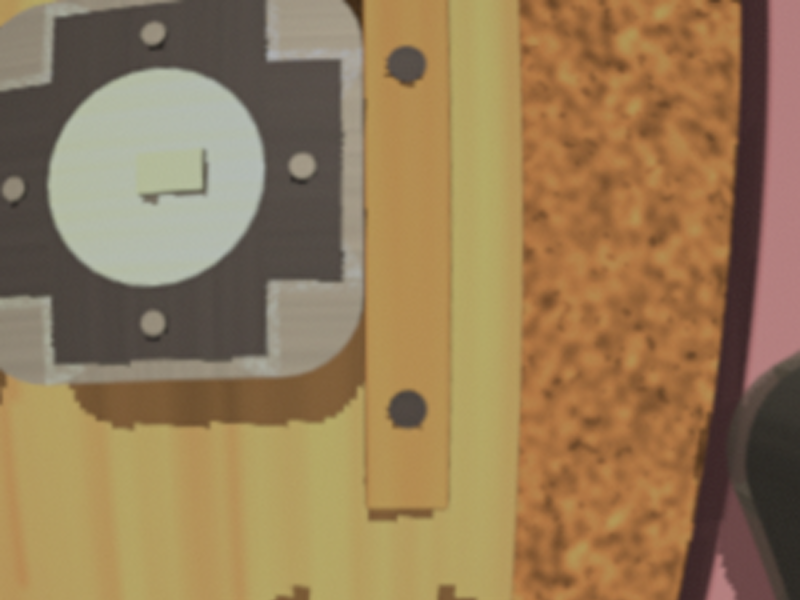

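The seam view shows the housing edge (363) flush and parallel to the fence's inner edge (365), with no visible gap. Now I'll refine the cradle x from this view.

```bash
python3 - <<'E'
from h import *
T=np.load("T6.npy")
k=800/300
n=lambda uv:(np.array(uv,float)+.5)/k-.5+[120,0]
print([loc(p)*1e3 for p in wrist_plane(n([(365,100),(365,300),(366,508)]),.060,T)])
print([loc(p)*1e3 for p in wrist_plane(n([(364,100),(363,250),(180,379)]),.074,T)])
print([loc(p)*1e3 for p in wrist_plane(n([(522,30),(519,300)]),.012,T)])
s=wrist_plane(n([(153,34),(302,166),(153,323),(12,189)]),.074,T);print(loc(s[:,:2].mean(0))*1e3)
# pick
W=np.array([.5021,-.3404]);a=np.radians(-8.45);gp=W+np.array([-np.sin(a),np.cos(a)])*(-.052)
A=T[:3,:2].T; print("tool delta to butt",A@(np.r_[gp,0]-np.r_[T[:2,3],0])*1e3)
E
```

```text
[array([49.7341, 19.9559]), array([ 49.6432, -32.2607]), array([ 49.7827, -86.6555])]
[array([49.533 , 16.3439]), array([ 49.2382, -20.3552]), array([  4.8052, -50.4398])]
[array([99.7794, 58.5111]), array([ 98.1752, -31.5237])]
[-1.7216  0.02  ]
tool delta to butt [-349.5693 -196.988 ]
```

Emit:
drive_tool(
  targets=[0, 0, 0, 0, 0, -30, 0.6, 0, 0, 0, -50, -28, 0, 0.6, 0, 0, 0, -50, -28, 0, 0.6, 0, 0, 0, -50, -28, 0, 0.6, 0, 0, 0, -50, -28, 0, 0.6, 0, 0, 0, -50, -28, 0, 0.6, 0, 0, 0, -50, -28, 0, 0.6, 0, 0, 0, -49, -29, 0, 0.6, 0, 0, 6.5, 0, 0, 0, 0.6, 0, 0, 6.5, 0, 0, 0, 0.6, 0, 0, 0, 0, 0, 0, 0.6, 0, 0, 0, 0, 0, 0, 0.6],
)

```text
clock: 15.38
position: [0.4943, -0.3914, 0.1506]
ee_rot: [0.001, 0.757, 0.653, 0.0]
contact_force: [-0.9, -0.0, -0.4]
width: 0.0509
```

```bash
python3 - <<'E'
from h import *
s=get_state()
print(s["position"],s["width"])
T,im=snap("wrist"); print(T);np.save("T7.npy",T); cv2.imwrite("pics/w7.png",im); cv2.imwrite("pics/w7b.png",cv2.resize(im,(800,600),interpolation=cv2.INTER_CUBIC))
E
```

```text
[ 0.4943 -0.3914  0.1506] 0.050922281756463315
[[ 0.1474  0.9891  0.0017  0.4943]
 [ 0.9891 -0.1474 -0.0016 -0.3914]
 [-0.0013  0.0019 -1.      0.1506]
 [ 0.      0.      0.      1.    ]]
```

View pics/w7b.png

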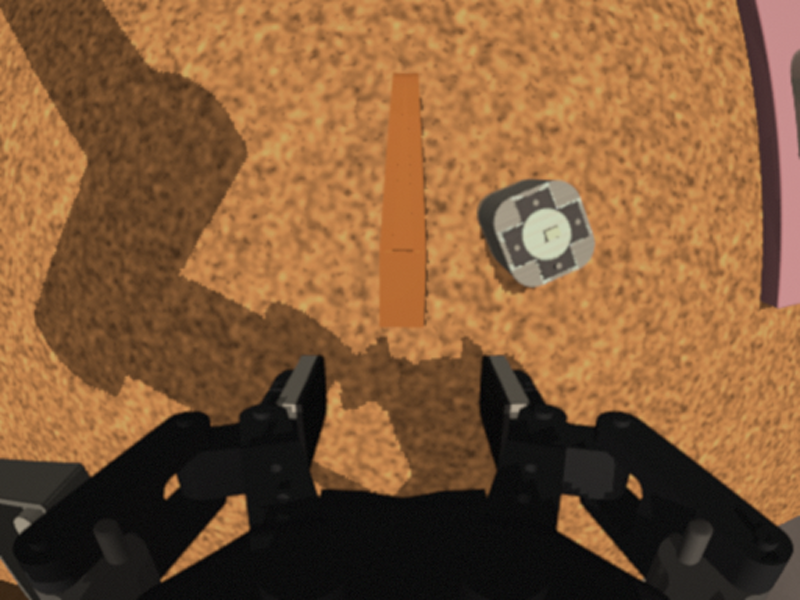

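The wedge lies ahead of the jaws: thin end (395–418, 74), butt (380–425, 327), and the line where the taper begins at y=250. Small_a is well to the right at (545,235).

```bash
python3 - <<'E'
from h import *
T=np.load("T7.npy")
n=lambda uv:(np.array(uv,float)+.5)/1.5625-.5
w=wrist_plane(n([(395,74),(418,74),(380,327),(425,327),(403,250)]),.036,T)
v,r=fit2d(np.array([(-7,72.5),(7,72.5),(-13,-72.5),(13,-72.5),(0,-27.5)])/1e3,w);print(v,np.degrees(v[2]),r*1e3)
for off in(-.05,):
  gp=v[:2]+np.array([-np.sin(v[2]),np.cos(v[2])])*off;print(gp,T[:2,:2].T@(gp-T[:2,3])*1e3)
print("tool y ang",np.degrees(np.arctan2(T[1,1],T[0,1])))
E
```

```text
[ 0.5021 -0.3417 -0.163 ] -9.337184580388746 [[-0.6794  0.8143]
 [ 0.7229  0.3511]
 [ 0.0586 -0.0624]
 [-0.3127 -0.3964]
 [ 0.2106 -0.7066]]
[ 0.4939 -0.391 ] [ 0.3452 -0.4256]
tool y ang -8.477982802306393
```

Emit:
drive_tool(
  targets=[0, 0, 0.8, 0, 0, 0, 0.6, 0, 0, 0, 0, 0, 50, 0.6, 0, 0, 0, 0, 0, 50, 0.6, 0, 0, 0, 0, 0, 38, 0.6, 0, 0, 0, 0, 0, 6, 0.6, 0, 0, 0, 0, 0, 0, 0.6, 0, 0, 0, 0, 0, 0, 0.15, 0, 0, 0, 0, 0, 0, 0.15, 0, 0, 0, 0, 0, 0, 0.15, 0, 0, 0, 0, 0, 0, 0.15],
  grip_force=70,
)

```text
clock: 16.68
position: [0.495, -0.3924, 0.0075]
ee_rot: [0.002, 0.763, 0.647, 0.0]
contact_force: [0.6, 0.7, 5.8]
width: 0.025
```

```bash
python3 - <<'E'
from h import *
s=get_state()
print(s["position"],s["width"],s["contact_force"])
T,im=snap("wrist"); np.save("T8.npy",T); cv2.imwrite("pics/w8b.png",cv2.resize(im,(800,600),interpolation=cv2.INTER_CUBIC))
E
```

```text
[ 0.495  -0.3924  0.0075] 0.02499741284762423 [0.5669 0.7053 5.7506]
```

View pics/w8b.png

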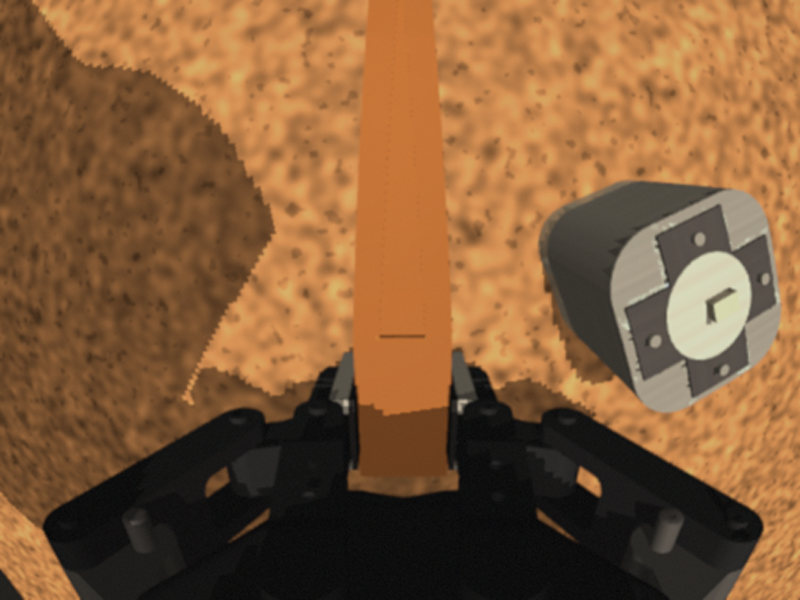

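Emit:
drive_tool(
  targets=[0, 0, 0, 0, 0, -30, 0.15, 0, 0, 0, 0, 0, -45, 0.15, 0, 0, 0, 0, 0, -40, 0.15, 0, 0, -5.2, 0, 0, 0, 0.15, 0, 0, -5.2, 0, 0, 0, 0.15, 0, 0, 0, 45, 10, 0, 0.15, 0, 0, 0, 45, 10, 0, 0.15, 0, 0, 0, 45, 10, 0, 0.15, 0, 0, 0, 45, 10, 0, 0.15, 0, 0, 0, 45, 10, 0, 0.15, 0, 0, 0, 38, 9, 0, 0.15, 0, 0, 0, 0, 0, 0, 0.15],
)

```text
clock: 18.23
position: [0.5481, -0.1245, 0.1207]
ee_rot: [-0.0, 0.699, 0.715, 0.0]
contact_force: [0.7, -0.6, -2.2]
width: 0.0246
```

```bash
python3 - <<'E'
from h import *
s=get_state()
T,im=snap("wrist"); print(s["position"],s["width"],s["contact_force"],loc(s["position"]),"yaw",np.degrees(np.arctan2(T[1,1],T[0,1]))); np.save("T9.npy",T); cv2.imwrite("pics/w9b.png",cv2.resize(im,(800,600),interpolation=cv2.INTER_CUBIC))
E
```

```text
[ 0.5481 -0.1245  0.1207] 0.024646765160483808 [ 0.6562 -0.554  -2.2001] [-0.072  -0.1846] yaw 1.2295823364501126
```

View pics/w9b.png

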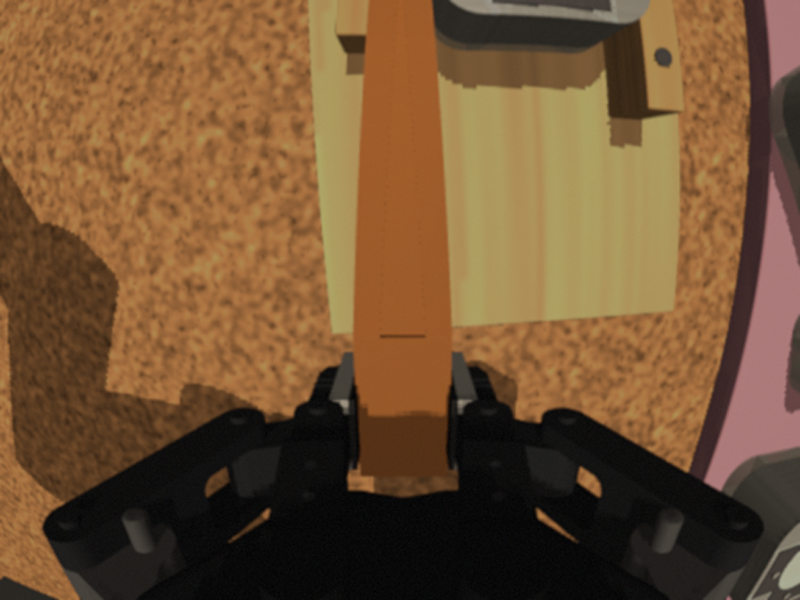

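Emit:
drive_tool(
  targets=[0, 0, 0, -5, 1, 20, 0.15, 0, 0, 0, 0, 0, 40, 0.15, 0, 0, 0, 0, 0, 30, 0.15, 0, 0, 0, 0, 0, 8, 0.15, 0, 0, 0, 0, 0, 0, 0.15],
)

```text
clock: 18.9
position: [0.5493, -0.133, 0.0224]
ee_rot: [0.0, 0.701, 0.713, -0.0]
contact_force: [-0.0, 0.5, -0.9]
width: 0.025
```

```bash
python3 - <<'E'
from h import *
s=get_state()
T,im=snap("wrist"); print(s["position"],s["width"],s["contact_force"],loc(s["position"]),"yaw",np.degrees(np.arctan2(T[1,1],T[0,1]))); np.save("T10.npy",T); cv2.imwrite("pics/w10b.png",cv2.resize(im,(800,600),interpolation=cv2.INTER_CUBIC))
cv2.imwrite("pics/s10b.png",cv2.resize(snap("scene")[1][150:260,180:320],None,fx=5,fy=5,interpolation=cv2.INTER_CUBIC))
E
```

```text
[ 0.5493 -0.133   0.0224] 0.025041105924338673 [-0.0167  0.4783 -0.8617] [-0.0714 -0.1931] yaw 0.9676242963998153
```

View pics/w10b.png

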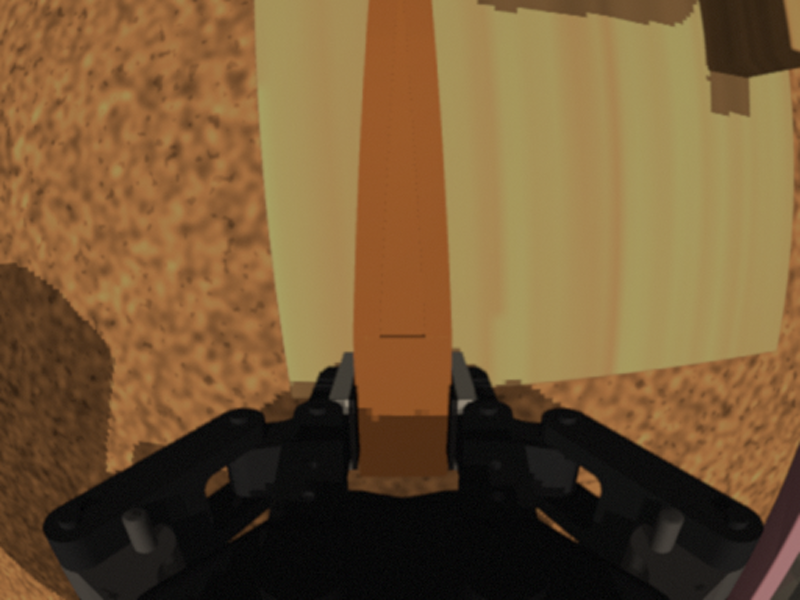

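View pics/s10b.png

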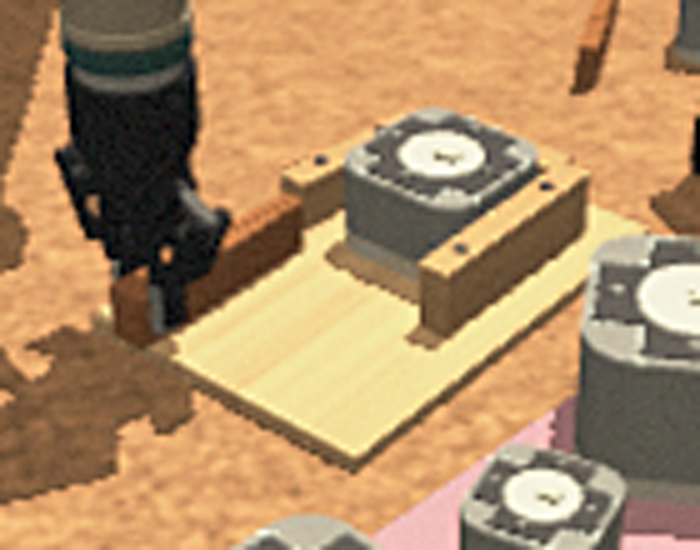

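Emit:
drive_tool(
  targets=[0, 0, 0, 10, 0, 1.5, 0.15, 0, 0, 0, 10, 0, 0, 0.15, 0, 0, 0, 10, 0, 0, 0.15, 0, 0, 0, 10, 0, 0, 0.15, 0, 0, 0, 8, 0, 0, 0.15, 0, 0, 0, 0, 0, 0, 0.15],
)

```text
clock: 19.75
position: [0.5483, -0.0834, 0.0208]
ee_rot: [-0.0, 0.7, 0.714, -0.0]
contact_force: [-0.5, 0.0, -1.1]
width: 0.0252
```

```bash
python3 - <<'E'
from h import *
s=get_state()
T,im=snap("wrist"); print(s["position"],s["width"],s["contact_force"],loc(s["position"]),"yaw",np.degrees(np.arctan2(T[1,1],T[0,1]))); np.save("T11.npy",T); cv2.imwrite("pics/w11b.png",cv2.resize(im,(800,600),interpolation=cv2.INTER_CUBIC))
E
```

```text
[ 0.5483 -0.0834  0.0208] 0.02522303316255045 [-0.4617  0.0445 -1.1122] [-0.0686 -0.1436] yaw 1.0838449838585573
```

View pics/w11b.png

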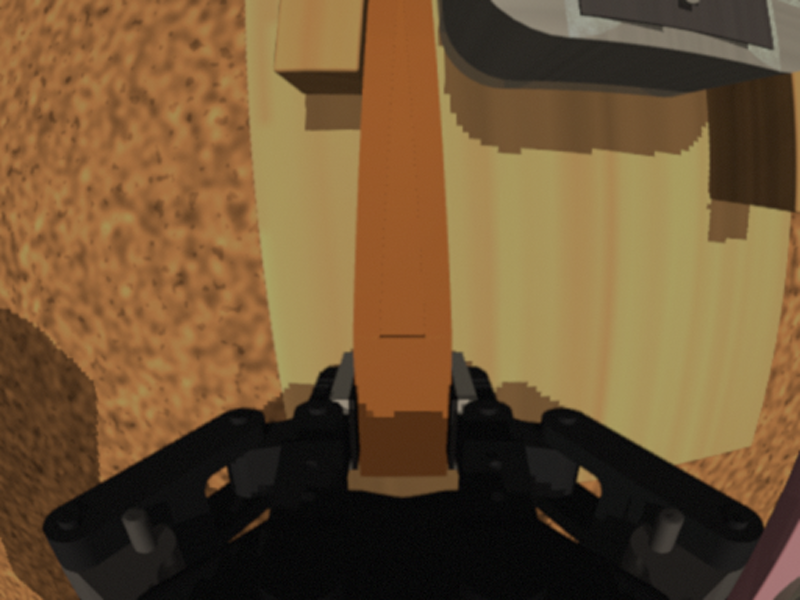

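Emit:
drive_tool(
  targets=[0, 0, 0, 8, 0, 0, 0.15, 0, 0, 0, 8, 0, 0, 0.15, 0, 0, 0, 8, 0, 0, 0.15, 0, 0, 0, 7, 0, 0, 0.15, 0, 0, 0, 5, 0, 0, 0.15, 0, 0, 0, 0, 0, 0, 0.15, 0, 0, 0, 0, 0, 0, 0.15],
)

```text
clock: 20.68
position: [0.5481, -0.0482, 0.0209]
ee_rot: [0.0, 0.701, 0.713, 0.0]
contact_force: [1.7, 0.7, -0.8]
width: 0.0249
```

Emit:
drive_tool(
  targets=[0, 0, 0, 3, 0, 0, 0.15, 0, 0, 0, 3, 0, 0, 0.15, 0, 0, 0, 2, 0, 0, 0.15, 0, 0, 0, 0, 0, 0, 0.15],
)

```text
clock: 21.18
position: [0.5482, -0.0401, 0.021]
ee_rot: [0.0, 0.701, 0.713, 0.001]
contact_force: [2.5, -0.0, -0.4]
width: 0.0249
```

Emit:
drive_tool(
  targets=[0, 0, 0, 2, 0.5, 0, 0.15, 0, 0, 0, 2, 0, 0, 0.15, 0, 0, 0, 2, 0, 0, 0.15, 0, 0, 0, 0, 0, 0, 0.15],
)

```text
clock: 21.68
position: [0.5485, -0.034, 0.0209]
ee_rot: [0.0, 0.701, 0.713, 0.0]
contact_force: [3.1, -0.5, -1.2]
width: 0.025
```

Emit:
drive_tool(
  targets=[0, 0, 0, 2, 0, 0, 0.15, 0, 0, 0, 2, 0, 0, 0.15, 0, 0, 0, 0, 0, 0, 0.15],
)

```text
clock: 22.05
position: [0.5486, -0.031, 0.021]
ee_rot: [0.001, 0.701, 0.714, -0.0]
contact_force: [3.7, -4.9, -0.8]
width: 0.0251
```

Emit:
drive_tool(
  targets=[0, 0, 0, 2, 0, 0, 0.15, 0, 0, 0, 2, 0, 0, 0.15, 0, 0, 0, 0, 0, 0, 0.15],
)

```text
clock: 22.42
position: [0.5486, -0.0308, 0.0212]
ee_rot: [0.003, 0.7, 0.714, -0.002]
contact_force: [2.4, -16.6, -0.3]
width: 0.0247
```

Emit:
drive_tool(
  targets=[0, 0, 0, 2, 0, 0, 0.15, 0, 0, 0, 1, 0, 0, 0.15, 0, 0, 0, 0, 0, 0, 0.15],
)

```text
clock: 22.8
position: [0.5486, -0.0308, 0.0213]
ee_rot: [0.005, 0.699, 0.715, -0.004]
contact_force: [0.8, -27.3, -0.3]
width: 0.0252
```

Emit:
drive_tool(
  targets=[0, 0, 0, -3, 0, 0, 0.15, 0, 0, 0, -3, 0, 0, 0.15, 0, 0, 0, 0, 0, 0, 0.15],
)

```text
clock: 23.18
position: [0.5486, -0.0307, 0.0213]
ee_rot: [0.001, 0.701, 0.714, -0.0]
contact_force: [3.2, -6.4, 1.3]
width: 0.0249
```

Emit:
drive_tool(
  targets=[0, 0, 0, 0, 0, 0, 0.4, 0, 0, 0, 0, 0, 0, 0.5, 0, 0, 0, 0, 0, 0, 0.5, 0, 0, 0, 0, 0, -30, 0.5, 0, 0, 0, 0, 0, -50, 0.5, 0, 0, 0, -30, 0, -20, 0.5, 0, 0, 0, 0, 0, 0, 0.5],
)

```text
clock: 24.05
position: [0.5496, -0.0603, 0.1226]
ee_rot: [0.002, 0.701, 0.713, 0.001]
contact_force: [-0.1, -0.7, -0.6]
width: 0.0428
```

```bash
python3 - <<'E'
from h import *
s=get_state()
T,im=snap("wrist"); print(s["position"],s["width"],s["contact_force"],loc(s["position"]),"yaw",np.degrees(np.arctan2(T[1,1],T[0,1]))); np.save("T12.npy",T); cv2.imwrite("pics/w12b.png",cv2.resize(im,(800,600),interpolation=cv2.INTER_CUBIC))
E
```

```text
[ 0.5496 -0.0603  0.1226] 0.042754651949695396 [-0.1253 -0.6991 -0.5939] [-0.0655 -0.1207] yaw 0.9333701619198079
```

View pics/w12b.png

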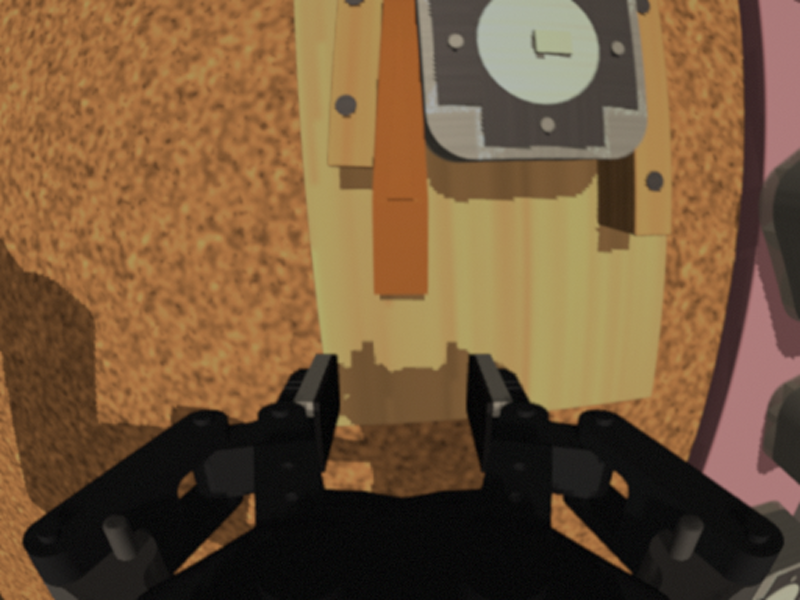

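Emit:
drive_tool(
  targets=[0, 0, 0, -20, -1.5, 0, 0, 0, 0, 0, 0, 0, 0, 0, 0, 0, 0, 0, 0, 50, 0, 0, 0, 0, 0, 0, 42, 0, 0, 0, 0, 0, 0, 7, 0, 0, 0, 0, 0, 0, 0, 0, 0, 0, 0, 7, 0, 0, 0, 0, 0, 0, 5, 0, 0, 0, 0, 0, 0, 3, 0, 0, 0, 0, 0, 0, 2, 0, 0, 0, 0, 0, 0, 0, 0, 0, 0],
)

```text
clock: 25.48
position: [0.5471, -0.062, 0.022]
ee_rot: [0.0, 0.701, 0.713, 0.0]
contact_force: [-0.6, 0.5, 0.4]
width: -0.0002
```

Emit:
drive_tool(
  targets=[0, 0, 0, 2, 0, 0, 0, 0, 0, 0, 2, 0, 0, 0, 0, 0, 0, 2, 0, 0, 0, 0, 0, 0, 0, 0, 0, 0],
)

```text
clock: 25.98
position: [0.5472, -0.0619, 0.022]
ee_rot: [0.003, 0.699, 0.715, -0.003]
contact_force: [-2.6, -18.1, 0.2]
width: 0.0004
```

Emit:
drive_tool(
  targets=[0, 0, 0, 2, 0, 0, 0, 0, 0, 0, 0, 0, 0, 0],
)

```text
clock: 26.22
position: [0.5472, -0.0619, 0.0221]
ee_rot: [0.005, 0.699, 0.715, -0.004]
contact_force: [-2.4, -24.7, 0.0]
width: 0.0002
```

Emit:
drive_tool(
  targets=[0, 0, 0, 2, 0, 0, 0, 0, 0, 0, 0, 0, 0, 0],
)

```text
clock: 26.48
position: [0.5472, -0.0619, 0.0222]
ee_rot: [0.006, 0.698, 0.716, -0.006]
contact_force: [-3.8, -31.0, -0.4]
width: 0.0003
```

Emit:
drive_tool(
  targets=[0, 0, 0, -8, 0, 0, 0, 0, 0, 0, -20, 0, 0, 0, 0, 0, 0, 0, 0, -50, 0, 0, 0, 0, 0, 0, -50, 0, 0, 0, 0, 0, 30, -50, 0, 0, 0, 0, 10, 30, -30, 0, 0, 0, 0, 0, 0, 0, 0, 0, 0, 0, 0, 0, 0, 0],
)

```text
clock: 27.48
position: [0.6058, -0.0691, 0.2005]
ee_rot: [-0.001, 0.701, 0.713, -0.001]
contact_force: [-0.6, 0.1, 0.5]
width: 0.0
```

```bash
python3 - <<'E'
from h import *
s=get_state()
T,im=snap("wrist"); print(s["clock"],s["position"],s["contact_force"],loc(s["position"])); np.save("T13.npy",T); cv2.imwrite("pics/w13b.png",cv2.resize(im,(800,600),interpolation=cv2.INTER_CUBIC))
cv2.imwrite("pics/s13b.png",cv2.resize(snap("scene")[1],(800,600),interpolation=cv2.INTER_CUBIC))
E
```

```text
27.475 [ 0.6058 -0.0691  0.2005] [-0.6371  0.1005  0.5404] [-0.0101 -0.1339]
```

View pics/w13b.png

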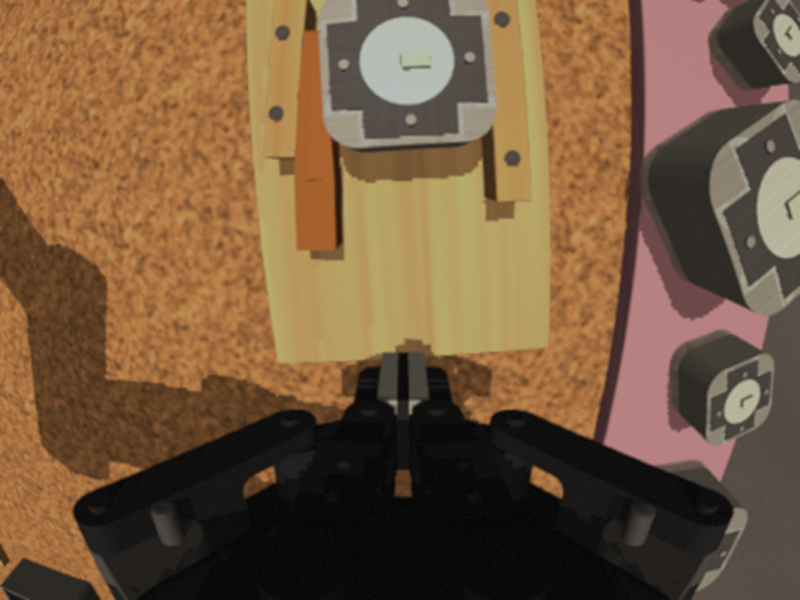

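View pics/s13b.png

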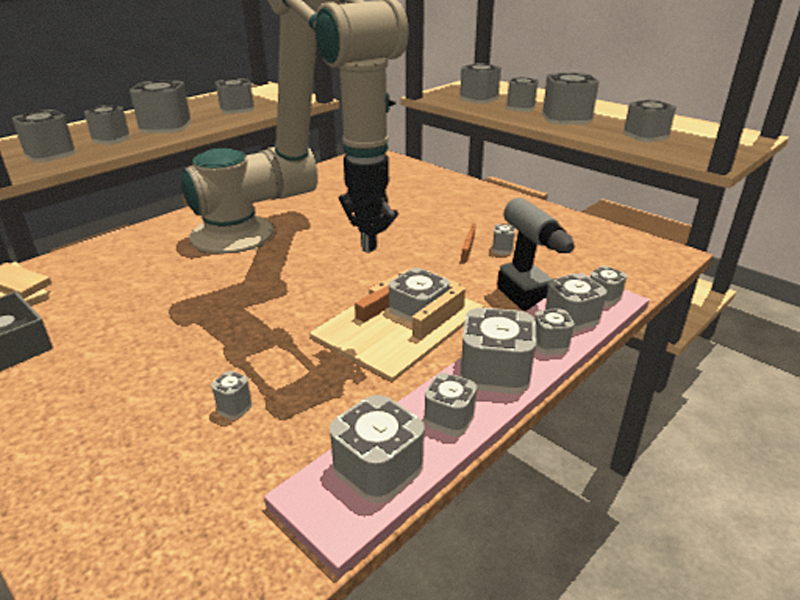

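Emit:
drive_tool(
  targets=[0, 0, 0, 45, 10, 0, 0, 0, 0, 0, 45, 10, 0, 0, 0, 0, 0, 0, 0, 45, 0, 0, 0, 0, 0, 0, 0, 0, 0, 0, 0, 0, 0, 0, 0],
)

```text
clock: 28.2
position: [0.6254, 0.0206, 0.1571]
ee_rot: [-0.0, 0.701, 0.713, -0.0]
contact_force: [0.8, -0.5, -0.1]
width: 0.0004
```

```bash
python3 - <<'E'
from h import *
s=get_state()
T,im=snap("wrist"); print(s["clock"],s["position"],loc(s["position"])); np.save("T14.npy",T); cv2.imwrite("pics/w14b.png",cv2.resize(im,(800,600),interpolation=cv2.INTER_CUBIC))
E
```

```text
28.2 [0.6254 0.0206 0.1571] [ 0.0165 -0.046 ]
```

View pics/w14b.png

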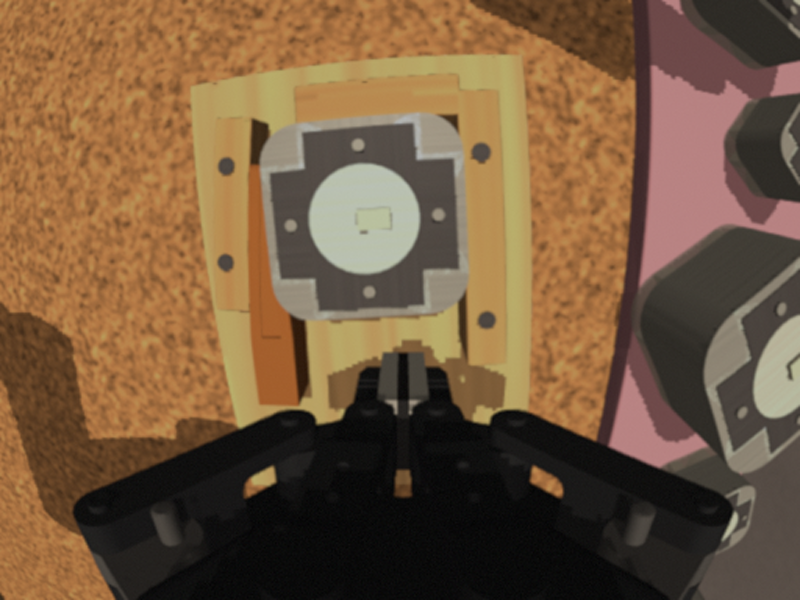

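The housing sits flush with both the end stop and the fence, and the wedge's thin end shows at about (255,165) between rail and housing. One last numeric check.

```bash
python3 - <<'E'
from h import *
T=np.load("T14.npy")
n=lambda uv:(np.array(uv,float)+.5)/1.5625-.5
s=wrist_plane(n([(358,145),(438,214),(369,292),(291,225)]),.074,T)
d=s[0]-s[2];g=s[1]-s[3];print(loc(s[:,:2].mean(0))*1e3,np.degrees([np.arctan2(-d[0],d[1]),np.arctan2(g[1],g[0])])-4.53)
print("tip",[loc(p)*1e3 for p in wrist_plane(n([(251,165),(258,165)]),.048,T)])
print("butt",[loc(p)*1e3 for p in wrist_plane(n([(258,404),(297,404)]),.048,T)])
E
```

```text
[-0.8524 -0.6914] [-0.0004  0.222 ]
tip [array([-63.7948,  32.8252]), array([-59.6805,  32.3224])]
butt [array([ -80.2162, -112.1467]), array([ -54.3979, -112.5585])]
```

```bash
python3 - <<'E'
from h import *
s=get_state();print(s["clock"],s["contact_force"]);print(sign_off())
E
```

```text
28.25 [1.1374 0.3715 0.6626]
the job is handed in; nothing more can be done
None
```

The housing is home against both the fence and the end stop, and the thick wedge is jammed tight behind it. I handed the job in at 28.3 s of the 72 s.

**What I did:** I pushed the housing against the end stop, then against the fence above the rail, then the end stop again. Each push ended firmly stopped at about 11 N. A close view then showed no gap at the fence. Only after that did I pick up the thick wedge by its butt and drive it in thin end first to about 27 N. I let go and pushed the butt again with closed fingers to 31 N; nothing moved.

**Last checks:**
- **Housing:** upright, within about 1 mm of the seat and 0.2° of square. The seat offset of (-0.9, -0.7) mm is within the calibration tolerance of about 2 mm.
- **Wedge:** the thin end is 32 mm past the seat, inside the 28 to 36 mm range, with the butt sticking out. It was still there after I let go.
- **Bystanders:** I touched none of the slim wedge, small housings or drill, and they look unmoved in the last scene picture. I did not re-measure them.
- **Disagreement:** one farther, more oblique view had suggested a 1 to 3 mm gap at the fence. The view from straight above the seam showed under 0.5 mm, and I relied on that one.

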